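# Clamp the preserving jar and hold its lid open for filling

## Task

Turn the crank of the jar holder clockwise (seen from above) until its sliding jaw grips the small preserving jar firmly against the fixed jaw. Then take the jar's glass lid, tip it back on its hinge to 60 degrees open and keep it there: the lid is sprung and falls shut when let go, so the program finishes while the gripper is still holding the lid. Leave the other things on the worktop alone.

Things in the scene. Friction and masses are not known exactly. Their poses are not given: they have to be found in the camera images.
- jar_holder: Jar holder, fixed to the worktop: pale wooden base plate 110 mm (x) by 315 mm (y) by 10 mm thick, jaws 60 mm tall over the worktop. Origin on the worktop about where a clamped jar stands. Its own y axis runs from the crank (at -y, 180 mm off) to the fixed V jaw (+y); the sliding jaw lies between jar and crank.
- crank (a joint): Angle of the crank (rad), grows clockwise seen from above; starts at 0 to 1.4, end stop at 6.0. It stays where it is left (friction: about 4 N at the handle). Each rad moves the sliding jaw 4 mm towards the fixed jaw. Once the jar is pinched, a spring of 4 N per mm behind the jaw builds up the grip: turning on to 5.8 or to the stop grips firmly and cannot hurt the jar.
- crank_handle (a point): Middle of the crank's upright wooden handle: round, 19 mm across, free from 20 mm below to 20 mm above this point, its top 122 mm over the worktop. It moves on a circle of 42 mm radius about crank_axis; the wooden grip spins freely on its pin, so the gripper need not turn with it.
- crank_axis (a point): Point on the crank's upright axis, fixed to the holder, at the height of crank_handle.
- clip_jar: Small preserving jar of clear glass with wire fittings, 69 mm across, 100 mm high, loose, about 0.34 kg, standing on the holder's base (10 mm up) between the jaws. Origin at its underside, z up; the glass cylinder's axis is 7 mm further along its +x. The lid's hinge is at +x (away from the robot), the wire bail hangs open at -x. The jar's shoulder ends 86 mm above the origin.
- clip_jar_lid (a joint): Opening angle of the lid (rad): 0 closed, 1.047 is the 60 degrees asked for, 1.88 the stop. Sprung towards shut: about 3 N at the lid's middle holds it at 60 degrees.
- lid_middle (a point): Middle of the glass lid, turning with it (lid's axes): a disc 64 mm across, 12 mm thick, 88 to 100 mm above the jar's origin when shut (this point: 94 mm). It can be pinched across its full width, along the jar's y (the hinge's direction), by the last 10 mm of the fingertips and swivels between them as it opens (stiffly if pinched hard: 6 to 8 N is plenty).
- lid_hinge (a point): Point on the axis of the lid's hinge, which runs along the jar's y axis; 36 mm in +x and 9 mm below lid_middle when shut.
- pinch_bowl: Bystander: white bowl 68 mm across, 28 mm high, in front of the holder. Origin: middle of the underside.
- spice_a: Bystander: square spice jar with black cap, 46x46x97 mm, beyond the holder's fixed jaw. Origin: middle of the underside.
- spice_b: Bystander: square spice jar with black cap, 46x46x97 mm, at the right. Origin: middle of the underside.
- ramekin: Bystander: white ramekin 103 mm across, 52 mm high, at the left. Origin: middle of the underside.
- funnel: Bystander: jar funnel standing mouth down, 91 mm across, 62 mm high, at the left. Origin: middle of the underside.
- scoop: Bystander: wooden scoop 177 mm long, near the front at the left.
- timer: Bystander: kitchen timer 64 mm across, 58 mm high, at the right. Origin: middle of the underside.
- tape: Bystander: roll of label tape 62 mm across, 24 mm high, lying near the front at the right. Origin: middle of the underside.
- jaw: Sliding V jaw of the holder, rubber-lined, 80 mm wide, 12 to 60 mm above the worktop, between jar and crank. Origin on the worktop below the mouth of its V. Axes as the holder's; it moves along the holder's +y as the crank is turned.
There are look-alikes about, which are no part of the job. What is shaped like the clip_jar but blue or yellow is not meant.

How it is judged:
By the outcome, as a careful person would: the job done as asked, in the order asked, and still so for the second after the job is handed in, while the arm keeps its last pose, push and grip.
It also fails if it takes over 58 s, if anything falls off the work surface, if the arm or the gripper's body presses on something with over 40 N, if the wrist force passes 120 N, or if a joint passes its speed limit or range.

## Robot

A 6-joint arm with a two-finger parallel gripper is mounted at the origin on a cart in front of the work surface, level with it; the furniture and walls round the work are solid. World frame = base frame: x ahead of the robot, y to its left, z up, the work surface at z = 0. Lengths are in m, angles in degrees, forces in N, time in s.
With the tool pointing down it reaches from about 0.275 to 0.75 m from the base axis. Payload 10.2 kg.
Tool frame: the origin (TCP) lies on the centre line of the jaws, within the pads' length; the fingertips stand 11 mm ahead of it and the grasp point (between the pads) lies 8 mm behind it; z points along the fingers, y is the line along which they close (so a half turn about z gives the same grasp; the last joint's range is limited). The gripper opens to 85 mm and grips with 20 to 120 N. Pads are 22 mm wide; open, the fingers measure 114 mm over their backs; the gripper's body (76 mm by 85 mm) begins 54 mm behind the grasp point. The pads swing forward as they close: fully open they stand 13 mm farther back than shut.
Start: joints at [63.117, 17.928, 85.812, -0, 76.261, -12.8], TCP at [0.128, 0.509, 0.242] pointing down, gripper open.
Joint ranges: [-168.41, 168.41], [-55.51, 124.54], [10.69, 146.95], [-70.63, 250.63], [1, 178], [-165.06, 165.06]. Speed limits (degrees/s): [136.94, 136.94, 172.46, 180, 180, 180].

## Interface

Orientations are given as a 3x3 rotation matrix whose columns are the frame's x, y, z axes.
In Python, from rig import monitor, vision, finish_job gives the robot as it stands.
- The arm moves only by the shell command python3 -m creep 'ROWS' [OPENING]. ROWS is JSON, a list of rows, each a list of 4 numbers: the shift along the tool's x, y, z in mm, then the turn about the tool's z in degrees. A call has exactly 5 rows; each row shifts and turns the commanded pose from where the row before left it, along the tool's axes as they then stand; what a row does not reach is not made up. A row lasts 1/12 s, in which the tool goes at most 41.7 mm and 7.16 degrees, less where a joint would pass 70% of its speed; a pose out of reach is approached as far as the arm can. A call is refused whole if a number of a shift passes 41.7 or a number of a turn 7.16, either way. A call with a gripper value outside its range is refused whole. OPENING is the opening, from 0 (shut) to 1 (fully open), set as the call begins (- or left out, the last holds). The fingers move at their own pace and stop on an object; the grip force is fixed at half the most. Time passes only in rows, so rows that do not move let the fingers close, or fill a call up. It gives the time, the measured TCP pose, the force, the opening and the grip force at its end, in the units of the state.
- monitor.state(): the state, without advancing time (a new reading comes with each control period).
- vision.snapshot(name): name is "side" or "top" or "wrist"; returns (picture, depth): 384x512x3 uint8, red, green, blue; 384x512 float32, m along the optical axis (not along the pixel's ray), 0 where there is no reading.
- vision.camera_info(name): a dict with "fx", "fy", "cx", "cy" (pixels), "eye" and "attitude" of the camera in the world; the wrist camera has in their place "tool_from_camera" (4x4, takes a point from camera to tool coordinates, whose origin is the TCP and whose axes are the flange's). Camera axes: x right, y up, looking along -z (the intrinsics and any distortion apply to the point x, -y, -z); pixel columns grow to the right and rows downward; lengths in m; the calibration is good to about 2 mm. The wrist camera is an equidistant fisheye: a pixel r from the principal point sees the ray r / f radians off the axis. A picture is of the moment at which its call begins: read the wrist's pose just before it. camera_info takes no time and is no camera call.
- finish_job(): hands the job in; it is judged then, once.
Trained networks look in the newest picture that a camera, given by its name, has taken for a name from the list of things; names that differ only in an ending like _2 or _b are one class to them, and where a whole thing is asked for, a point or a joint stands for the part that bears it (a point fixed in the world has none). Each returns a list of dicts, best first, with "score" (0 to 1); they miss things now and then, are a little off and sometimes report something else, mostly with a low value. They report only what shows in the picture. A call takes as long as a camera call. They do not tell look-alikes from the thing itself.
- vision.look_for(query, camera): "box" ([left, top, width, height] in pixels, round what is visible of it).
The state is a dict: "clock": time; "qpos": joint angles; "qvel": joint speeds; "joint_efforts": joint torques, N m; "tcp_pos": TCP position; "tool_rot": TCP orientation; "ft_force": force on the tool from outside, world axes, zero at the start; "ft_torque": the same for the moment, N m; "width": finger opening in m; "gripper_force": force on a finger pad.
Only numpy, scipy, OpenCV 4.12 (cv2) and the standard library are available. Lean on these libraries where they do the work, as an engineer would, in place of code of your own. Each camera call takes 0.05 s, during which the arm holds its last target. There are 200 camera calls.

## Working session

There is one attempt and no reset: what is moved stays moved. The work goes in short steps, Python scripts to look and compute and a shell command to move; the robot and the scene stay as the last step left them, time stands still between calls to the robot, and variables do not carry over. Pictures are saved under pics/ and viewed, at most 10 in all, crops included, and the job is handed in when it is done.

```bash
mkdir -p pics; ls; cat > h.py <<'E'
import numpy as np, cv2
from rig import monitor, vision, finish_job
def snap(n):
    s=monitor.state(); p,d=vision.snapshot(n); return s,p,d
def world(n,u,v,z,s=None):
    c=vision.camera_info(n)
    p=np.array([(u-c['cx'])/c['fx']*z,-(v-c['cy'])/c['fy']*z,-z])
    return np.array(c['eye'])+np.array(c['attitude'])@p
E
python3 - <<'E'
from h import *
for n in ("side","top"):
    s,p,d=snap(n); cv2.imwrite(f'pics/{n}0.png',cv2.resize(p[:,:,::-1],(800,600))); np.savez(f'{n}0.npz',p=p,d=d)
    c=vision.camera_info(n); print(n,c)
    for q in ["clip_jar","crank_handle","lid_middle","jaw","jar_holder"]:
        for r in vision.look_for(q,n)[:4]:
            b=r['box']; u,v=b[0]+b[2]/2,b[1]+b[3]/2
            z=d[int(v),int(u)]; print(q,round(r['score'],2),np.round(b),np.round(world(n,u,v,z),3))
print(vision.camera_info("wrist"));print(monitor.state())
E
```

```text
pics
side {'fx': 380.55110338528544, 'fy': 380.55110338528544, 'cx': 253.98801017095485, 'cy': 196.51405645956567, 'eye': array([-0.17609266, -0.51599381,  0.94258232]), 'attitude': array([[ 0.56334198,  0.6035908 , -0.56420206],
       [-0.82601938,  0.42663323, -0.36834232],
       [ 0.01837931,  0.67354453,  0.73891811]])}
clip_jar 0.88 [190. 189.  26.  39.] [0.358 0.014 0.077]
clip_jar 0.87 [206. 135.  24.  33.] [0.586 0.137 0.075]
clip_jar 0.86 [272. 237.  28.  41.] [ 0.34  -0.287  0.096]
clip_jar 0.71 [238. 172.  23.  29.] [ 0.497 -0.057  0.093]
crank_handle 0.64 [283. 195.  22.  11.] [ 0.6   -0.167  0.008]
crank_handle 0.41 [217. 179. 101.  58.] [ 0.507 -0.123  0.029]
lid_middle 0.78 [188. 192.  26.  15.] [0.369 0.028 0.096]
lid_middle 0.78 [215. 135.  16.  18.] [0.608 0.127 0.1  ]
lid_middle 0.65 [277. 241.  25.  22.] [ 0.358 -0.285  0.098]
lid_middle 0.63 [233. 173.  26.  13.] [ 0.506 -0.039  0.108]
jaw 0.82 [253. 186.  16.  25.] [ 0.506 -0.097  0.06 ]
jaw 0.57 [284. 194.  21.  14.] [ 0.561 -0.187  0.055]
jar_holder 0.74 [218. 179. 102.  58.] [ 0.518 -0.121  0.016]
top {'fx'
[... 1644 characters left out ...]
      7.62608371e+01, -1.27989836e+01]), 'qvel': array([-0.02642541, -0.01695917,  0.06344966, -0.08522604,  0.06931903,
        0.10798154]), 'joint_efforts': array([-1.38982650e-03, -4.12029004e+01, -2.59837013e+01, -1.56582300e-04,
        4.95611239e-04,  2.20592995e-05]), 'tcp_pos': array([0.1277585 , 0.50923146, 0.2422927 ]), 'tool_rot': array([[-9.69945621e-01,  2.43321787e-01,  7.78619771e-06],
       [ 2.43321787e-01,  9.69945621e-01, -1.20796291e-05],
       [-1.04914253e-05, -9.82203176e-06, -1.00000000e+00]]), 'ft_force': array([ 0.1223804 ,  0.04428169, -0.48667899]), 'ft_torque': array([-0.01178503,  0.01347008, -0.00121984]), 'gripper_force': 0.0, 'width': 0.08559319444674973}
```

View pics/side0.png

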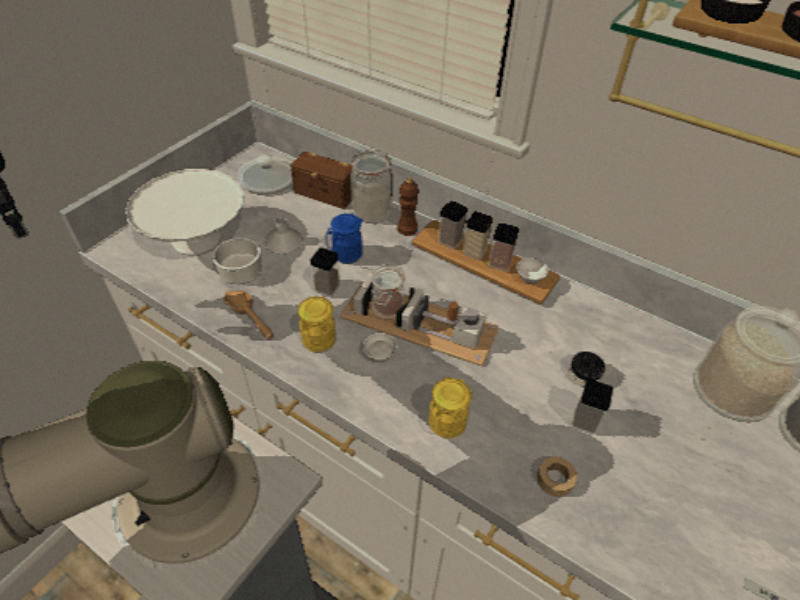

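```bash
python3 - <<'E'
from h import *
o=np.load('top0.npz');p=o['p'];a=cv2.resize(p[140:230,200:330,::-1],(780,540),interpolation=cv2.INTER_CUBIC);cv2.imwrite('pics/topc.png',a)
for n in ('top','side'):
    o=np.load(n+'0.npz');d=o['d'];H,W=d.shape;U,V=np.meshgrid(np.arange(W),np.arange(H))
    c=vision.camera_info(n);P=np.stack([(U-c['cx'])/c['fx']*d,-(V-c['cy'])/c['fy']*d,-d],-1)@np.array(c['attitude']).T+c['eye']
    m=(d>0)&(P[...,0]>.42)&(P[...,0]<.64)&(P[...,1]>-.36)&(P[...,1]<0.06)&(P[...,2]>.075)
    for pt,u,v,col in zip(P[m],U[m],V[m],o['p'][m]): 
        if pt[1]<-.12: print(n,u,v,np.round(pt,3),col)
E
```

```text
top 292 166 [ 0.563 -0.209  0.081] [139 128 120]
top 293 166 [ 0.564 -0.213  0.079] [135 125 118]
top 294 166 [ 0.563 -0.216  0.084] [132 122 115]
top 295 166 [ 0.564 -0.22   0.077] [111 103  96]
top 291 167 [ 0.559 -0.205  0.085] [142 133 125]
top 292 167 [ 0.56  -0.209  0.08 ] [147 136 127]
top 293 167 [ 0.559 -0.212  0.084] [148 136 127]
top 294 167 [ 0.559 -0.216  0.083] [149 137 130]
top 295 167 [ 0.56  -0.22   0.077] [138 128 120]
top 296 167 [ 0.56  -0.223  0.082] [98 92 86]
top 289 168 [ 0.556 -0.198  0.081] [109 102  93]
top 290 168 [ 0.556 -0.201  0.085] [125 115 109]
top 291 168 [ 0.556 -0.205  0.081] [149 138 130]
top 292 168 [ 0.556 -0.209  0.081] [147 136 128]
top 293 168 [ 0.556 -0.213  0.08 ] [150 138 130]
top 294 168 [ 0.556 -0.216  0.082] [149 138 129]
top 295 168 [ 0.556 -0.219  0.086] [149 139 130]
top 296 168 [ 0.555 -0.223  0.087] [137 127 120]
top 290 169 [ 0.552 -0.202  0.083] [139 128 121]
top 291 169 [ 0.553 -0.205  0.08 ] [146 134 126]
top 292 169 [ 0.553 -0.209  0.078] [149 137 130]
top 293 169 [ 0.552 -0.212  0.085] [150 138 130]
top 294 169 [ 0.552 -0.21
[... 10976 characters left out ...]
084] [77 63 53]
side 291 205 [ 0.515 -0.198  0.084] [99 88 83]
side 292 205 [ 0.519 -0.2    0.082] [110  99  94]
side 293 205 [ 0.523 -0.201  0.078] [99 91 87]
side 294 205 [ 0.526 -0.203  0.077] [106  98  91]
side 295 205 [ 0.527 -0.206  0.078] [124 117 104]
side 299 205 [ 0.535 -0.215  0.076] [43 42 37]
side 286 206 [ 0.509 -0.185  0.077] [120 108 106]
side 287 206 [ 0.509 -0.188  0.079] [119 111 107]
side 288 206 [ 0.51  -0.191  0.08 ] [126 115 109]
side 289 206 [ 0.513 -0.193  0.079] [130 120 112]
side 290 206 [ 0.515 -0.195  0.077] [106 100  93]
side 291 206 [ 0.518 -0.197  0.077] [101  92  87]
side 288 207 [ 0.508 -0.192  0.078] [97 91 84]
side 289 207 [ 0.51  -0.195  0.077] [96 88 84]
```

The side picture shows the holder with the clear clip jar at (387,292) and the brown upright crank handle at (453,310). Jars that could be confused with it are yellow (317,323), yellow (450,405) and blue (345,238). There is also a big clear jar at the back (372,185), which isn't in the holder. I choose the clear one in the holder and check it in the close crop.

View pics/topc.png

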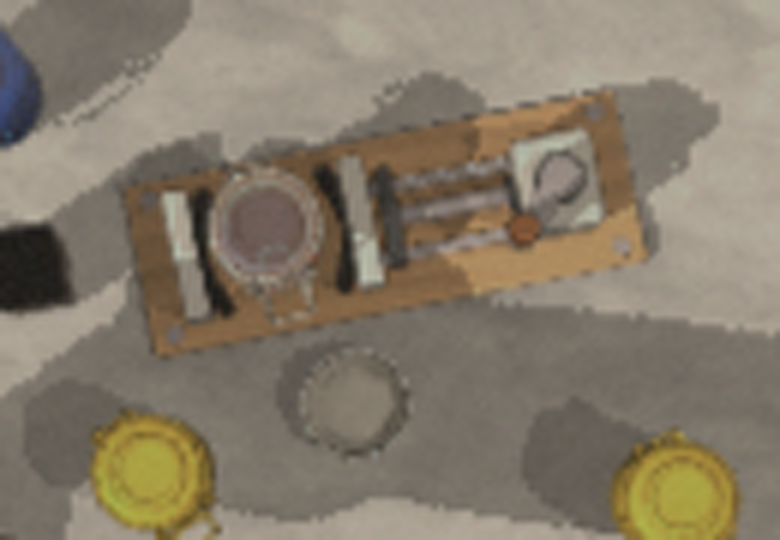

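```bash
cat >> h.py <<'E'
def cloud(n,d):
    H,W=d.shape;U,V=np.meshgrid(np.arange(W),np.arange(H));c=vision.camera_info(n)
    return np.stack([(U-c['cx'])/c['fx']*d,-(V-c['cy'])/c['fy']*d,-d],-1)@np.array(c['attitude']).T+c['eye']
E
python3 - <<'E'
from h import *
for n in ('top','side'):
    o=np.load(n+'0.npz');P=cloud(n,o['d'])
    def sel(x0,x1,y0,y1,z0,z1): return P[(P[...,0]>x0)&(P[...,0]<x1)&(P[...,1]>y0)&(P[...,1]<y1)&(P[...,2]>z0)&(P[...,2]<z1)]
    def rect(q,t):
        r=cv2.minAreaRect((q[:,:2]*1000).astype(np.float32)); print(n,t,len(q),np.round(r[0],1),np.round(r[1],1),round(r[2],1),np.round(np.median(q[:,2]),3))
    rect(sel(.42,.63,-.3,.06,.006,.013),'base')
    rect(sel(.44,.60,-.15,-.07,.055,.065),'jaw')
    rect(sel(.44,.60,-.02,.04,.055,.068),'fixed')
    rect(sel(.46,.60,-.09,.0,.085,.12),'lid')
    rect(sel(.46,.60,-.22,-.16,.09,.13),'handle')
    rect(sel(.46,.62,-.27,-.17,.072,.088),'arm')
E
```

```text
top base 1017 [ 525.6 -119.9] [207.7 355.6] 0.5 0.009
top jaw 149 [529.4 -96.1] [78.8 42.8] 7.9 0.059
top fixed 116 [511.    5.4] [78.1 31.9] 11.2 0.06
top lid 322 [514.4 -36.9] [64.2 95.8] 89.5 0.106
top handle 27 [ 518.3 -188.3] [18.  13.9] 0.1 0.121
top arm 68 [ 536.8 -203.6] [27.4 63.2] 63.1 0.081
side base 1112 [ 512.5 -107.9] [184.  321.1] 4.4 0.01
side jaw 188 [528.3 -95.4] [80.6 43.6] 7.6 0.06
side fixed 114 [504.2  15.8] [80.9 38.3] 38.8 0.059
side lid 335 [509.5 -39.3] [91.7 66.5] 18.2 0.106
side handle 66 [ 514.8 -188.7] [15.4 18.1] 15.0 0.112
side arm 105 [ 534.1 -205.9] [26.4 62. ] 69.9 0.081
```

The crop confirms the clear jar in the holder at (265,225), its bail towards the front. The crank handle is at (523,230) and its pivot at about (560,178).

```bash
cat >> h.py <<'E'
def onz(n,u,v,z):
    c=vision.camera_info(n);r=np.array(c['attitude'])@[(u-c['cx'])/c['fx'],-(v-c['cy'])/c['fy'],-1]
    e=np.array(c['eye']);return e+r*(z-e[2])/r[2]
def totool(dw):  # world shift (m) -> tool mm
    return np.round(np.array(monitor.state()['tool_rot']).T@np.array(dw)*1000,1)
E
python3 - <<'E'
from h import *
f=lambda a,b,z:np.round(onz('top',200+a/6,140+b/6,z)*1000,1)
L=[f(a,b,.01) for a,b in((123,185),(160,355),(648,260),(615,90))];print(L)
c=sum(L)/4;e=(L[0]+L[1]-L[2]-L[3])[:2];print('base centre',c,'yaw',np.degrees(np.arctan2(-e[0],e[1])))
print('pivot',f(560,178,.084),'handle',f(523,229,.122),'lid',f(267,224,.107))
b=f(290,312,.06);print('bail',b)
s=monitor.state();print(totool(np.array([.517,-.188,.242])-s['tcp_pos']))
E
```

```text
[array([555.5,  55.4,  10. ]), array([448.4,  32. ,  10. ]), array([ 506.7, -273.3,   10. ]), array([ 613.8, -253.8,   10. ])]
base centre [ 531.1   -109.925   10.   ] yaw 10.744017838642002
pivot [ 549.8 -213.4   84. ] handle [ 515.6 -188.8  122. ] lid [520.7 -39.  107. ]
bail [471.8 -51.   60. ]
[-5.472e+02 -5.816e+02  3.000e-01]
```

```bash
R='[-27.4,-29.1,0,0]'
python3 -m creep '[[-27.4,-29.1,0,0],[-27.4,-29.1,0,0],[-27.4,-29.1,0,0],[-27.4,-29.1,0,0],[-27.4,-29.1,0,0]]' 0.5
python3 -m creep '[[-27.4,-29.1,0,0],[-27.4,-29.1,0,0],[-27.4,-29.1,0,0],[-27.4,-29.1,0,0],[-27.4,-29.1,0,0]]'
python3 -m creep '[[-27.4,-29.1,0,0],[-27.4,-29.1,0,0],[-27.4,-29.1,0,0],[-27.4,-29.1,0,0],[-27.4,-29.1,0,0]]'
python3 -m creep '[[-27.4,-29.1,0,0],[-27.4,-29.1,0,0],[-27.4,-29.1,0,0],[-27.4,-29.1,0,0],[-27.4,-29.1,0,0]]'
python3 -m creep '[[0,0,0,-5],[0,0,0,-5],[0,0,0,-5],[0,0,0,-5],[0,0,0,-4.8]]'
python3 - <<'E'
from h import *
s,p,d=snap('wrist');cv2.imwrite('pics/w1.png',cv2.resize(p[:,:,::-1],(800,600)));np.savez('w1.npz',p=p,d=d,t=s['tcp_pos'],R=s['tool_rot'])
print(s['clock'],s['tcp_pos'],s['tool_rot'],s['width'],s['ft_force'])
print(totool(np.array([.516,-.1885,.105])-s['tcp_pos']))
for q in ('crank_handle','clip_jar'): print(q,vision.look_for(q,'wrist')[:2])
E
```

```text
clock: 1.02
tcp_pos: [0.2255, 0.3331, 0.2423]
tool_rot: [[-0.97, 0.243, 0.0], [0.243, 0.97, 0.0], [-0.0, 0.0, -1.0]]
ft_force: [1.6, 0.5, -0.2]
width: 0.0424
gripper_force: 0.0
clock: 1.43
tcp_pos: [0.3232, 0.1585, 0.2426]
tool_rot: [[-0.97, 0.243, 0.001], [0.243, 0.97, 0.0], [-0.001, 0.0, -1.0]]
ft_force: [0.4, 0.8, 0.2]
width: 0.0426
gripper_force: 0.0
clock: 1.85
tcp_pos: [0.4207, -0.0163, 0.2425]
tool_rot: [[-0.97, 0.244, 0.001], [0.244, 0.97, -0.0], [-0.001, 0.0, -1.0]]
ft_force: [0.8, 0.7, -0.3]
width: 0.0423
gripper_force: 0.0
clock: 2.27
tcp_pos: [0.5183, -0.1906, 0.2422]
tool_rot: [[-0.97, 0.244, 0.0], [0.244, 0.97, 0.0], [-0.0, 0.0, -1.0]]
ft_force: [1.1, 0.3, 0.1]
width: 0.0427
gripper_force: 0.0
clock: 2.68
tcp_pos: [0.5177, -0.1887, 0.2422]
tool_rot: [[-0.982, -0.19, -0.0], [-0.19, 0.982, 0.0], [0.0, 0.0, -1.0]]
ft_force: [-0.2, 0.4, 0.3]
width: 0.0427
gripper_force: 0.0
2.6833 [ 0.51766914 -0.18870966  0.24219459] [[-9.81766745e-01 -1.90089522e-01 -1.80520051e-04]
 [-1.90089545e-01  9.81766750e-01  1.19863889e-04]
 [ 1.54443714e-04  1.51993355e-04 -9.99999977e-01]] 0.0426920281956037 [-0.16832318  0.43878937  0.2757014 ]
[  1.6   0.5 137.2]
crank_handle [{'box': [210.9, 166.2, 53.5, 49.5], 'score': 0.92}]
clip_jar [{'box': [345.9, 162.0, 75.3, 80.1], 'score': 0.9}, {'box': [412.4, 53.1, 80.2, 87.0], 'score': 0.84}]
```

View pics/w1.png

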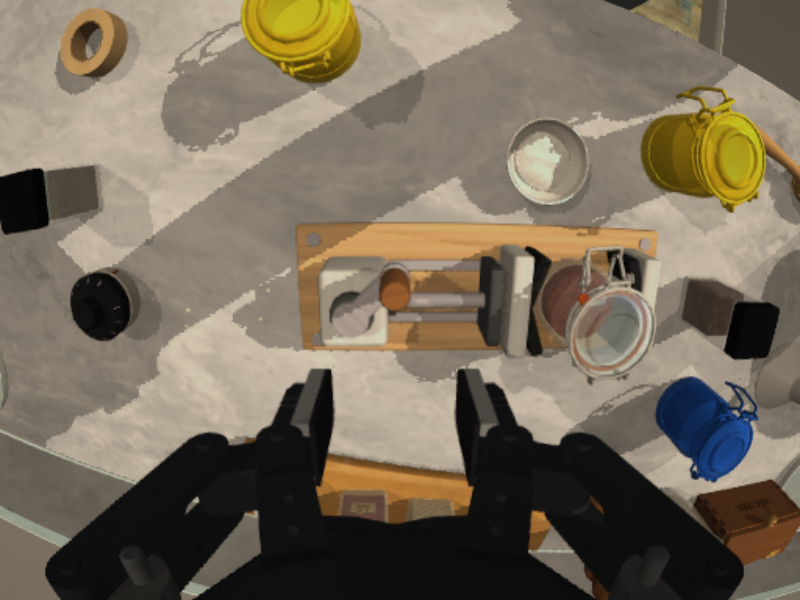

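The wrist view shows the handle at (395,288), midway between the fingers, and the jar with its lid at (612,330). I'll measure both from the wrist depth.

```bash
cat >> h.py <<'E'
def wcloud(d,t,R):
    c=vision.camera_info('wrist');H,W=d.shape;U,V=np.meshgrid(np.arange(W),np.arange(H))
    a=(U-c['cx'])/c['fx'];b=(V-c['cy'])/c['fy'];r=np.hypot(a,b)+1e-9;k=np.tan(r)/r
    P=np.stack([a*k*d,-b*k*d,-d],-1);T=np.array(c['tool_from_camera'])
    return (P@T[:3,:3].T+T[:3,3])@np.array(R).T+t
def stats(P,t,x0,x1,y0,y1,z0,z1):
    q=P[(P[...,0]>x0)&(P[...,0]<x1)&(P[...,1]>y0)&(P[...,1]<y1)&(P[...,2]>z0)&(P[...,2]<z1)]
    if len(q)<4: print(t,'few');return q
    lo,hi=np.percentile(q,[1,99],axis=0);print(t,len(q),'mid',np.round((lo+hi)/2*1000,1),'size',np.round((hi-lo)*1000,1));return q
E
python3 - <<'E'
from h import *
o=np.load('w1.npz');P=wcloud(o['d'],o['t'],o['R'])
stats(P,'handle',.49,.54,-.21,-.165,.115,.13)
stats(P,'lid',.47,.57,-.09,.01,.104,.12)
stats(P,'hub',.53,.58,-.24,-.19,.076,.09)
stats(P,'arm',.50,.60,-.26,-.16,.076,.09)
stats(P,'base',.42,.64,-.3,.08,.007,.013)
E
```

```text
handle 332 mid [ 517.8 -187.4  119.7] size [16.4 16.7  7.5]
lid 2132 mid [519.3 -35.3 107.4] size [65.6 60.4  6.6]
hub 610 mid [ 547.1 -208.4   80.1] size [32.9 28.9  6. ]
arm 743 mid [ 536.5 -201.2   81.5] size [54.1 43.2  9.7]
base 7456 mid [ 529.2 -116.6    9.9] size [155.2 293.5   4.7]
```

```bash

python3 -m creep '[[0,0,28,0],[0,0,28,0],[0,0,28,0],[0,0,28,0],[0,0,25,0]]' 
python3 -m creep '[[0,0,0,0],[0,0,0,0],[0,0,0,0],[0,0,0,0],[0,0,0,0]]' 0
python3 -m creep '[[0,0,0,0],[0,0,0,0],[0,0,0,0],[0,0,0,0],[0,0,0,0]]'
```

```text
clock: 3.25
tcp_pos: [0.5174, -0.1884, 0.1037]
tool_rot: [[-0.983, -0.183, -0.0], [-0.183, 0.983, 0.0], [0.0, 0.0, -1.0]]
ft_force: [-0.1, -0.5, 0.2]
width: 0.043
gripper_force: 0.0
clock: 3.67
tcp_pos: [0.5176, -0.1886, 0.1057]
tool_rot: [[-0.983, -0.186, -0.0], [-0.186, 0.983, -0.0], [0.0, -0.0, -1.0]]
ft_force: [-0.3, 0.2, -9.5]
width: 0.0169
gripper_force: 59.4
clock: 4.08
tcp_pos: [0.5176, -0.1886, 0.1056]
tool_rot: [[-0.983, -0.186, -0.0], [-0.186, 0.983, -0.0], [0.0, -0.0, -1.0]]
ft_force: [-2.9, 0.8, -3.9]
width: 0.017
gripper_force: 59.9
```

```bash

python3 -m creep '[[-6.9,5.4,0,0],[-7.9,3.8,0,0],[-8.5,2.1,0,0],[-8.8,0.3,0,0],[-8.6,-1.5,0,0]]'
```

```text
clock: 4.5
tcp_pos: [0.5561, -0.1707, 0.1055]
tool_rot: [[-0.982, -0.186, -0.001], [-0.186, 0.982, 0.0], [0.001, 0.0, -1.0]]
ft_force: [-4.4, -1.4, -3.5]
width: 0.0168
gripper_force: 60.0
```

```bash

python3 -m creep '[[-8.1,-3.3,0,0],[-7.3,-4.9,0,0],[-6.1,-6.3,0,0],[-4.7,-7.4,0,0],[-3,-8.3,0,0]]'
```

```text
clock: 4.92
tcp_pos: [0.5905, -0.1952, 0.1055]
tool_rot: [[-0.982, -0.186, -0.001], [-0.186, 0.982, 0.0], [0.001, 0.001, -1.0]]
ft_force: [-7.7, 0.8, -2.4]
width: 0.0172
gripper_force: 60.2
```

```bash

python3 -m creep '[[-0.8,-8.7,0,0],[1,-8.8,0,0],[2.8,-8.4,0,0],[4.1,-7.8,0,0],[5.6,-6.7,0,0]]'
```

```text
clock: 5.33
tcp_pos: [0.5853, -0.2382, 0.1056]
tool_rot: [[-0.983, -0.186, 0.001], [-0.186, 0.983, -0.0], [-0.001, -0.0, -1.0]]
ft_force: [-0.4, 5.9, -2.6]
width: 0.0171
gripper_force: 60.2
```

```bash

python3 -m creep '[[6.9,-5.2,0,0],[7.9,-3.6,0,0],[8.5,-2,0,0],[8.8,-0.2,0,0],[8.6,1.5,0,0]]'
```

```text
clock: 5.75
tcp_pos: [0.5464, -0.2545, 0.1055]
tool_rot: [[-0.983, -0.185, 0.001], [-0.185, 0.983, 0.0], [-0.001, 0.0, -1.0]]
ft_force: [6.1, 8.0, -2.6]
width: 0.0174
gripper_force: 60.2
```

```bash

python3 -m creep '[[8.1,3.3,0,0],[7.3,4.9,0,0],[0,0,0,0],[0,0,0,0],[0,0,0,0]]'
```

```text
clock: 6.17
tcp_pos: [0.5296, -0.2484, 0.1055]
tool_rot: [[-0.983, -0.186, -0.0], [-0.186, 0.983, 0.001], [-0.0, 0.001, -1.0]]
ft_force: [3.3, 7.5, -0.4]
width: 0.017
gripper_force: 60.4
```

```bash

python3 -m creep '[[5.4,6.8,0,0],[4.2,7.8,0,0],[0,0,0,0],[0,0,0,0],[0,0,0,0]]'
python3 - <<'E'
from h import *
s,p,d=snap('top');cv2.imwrite('pics/t2.png',cv2.resize(p[140:230,200:330,::-1],(780,540),interpolation=cv2.INTER_CUBIC))
P=cloud('top',d);stats(P,'jaw',.44,.6,-.15,-.05,.055,.065);
q=np.array([[.4,.1]]);
E
```

```text
clock: 6.58
tcp_pos: [0.5177, -0.2368, 0.1055]
tool_rot: [[-0.983, -0.186, -0.0], [-0.186, 0.983, -0.0], [0.0, -0.0, -1.0]]
ft_force: [1.9, 2.3, -2.3]
width: 0.0168
gripper_force: 60.3
jaw 146 mid [526.7 -76.4  59.6] size [73.6 45.6  8.7]
```

View pics/t2.png

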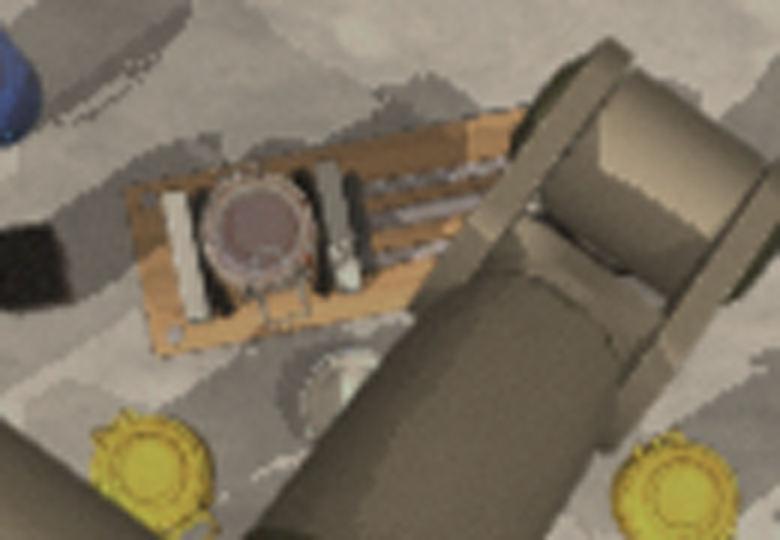

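The jaw has advanced about 20 mm and the jar now sits between both jaws. I'll continue to the end stop.

```bash

python3 -m creep '[[1.7,4,0,0],[1.3,4.2,0,0],[0,0,0,0],[0,0,0,0],[0,0,0,0]]'
```

```text
clock: 7.05
tcp_pos: [0.5144, -0.2313, 0.1057]
tool_rot: [[-0.983, -0.186, 0.003], [-0.186, 0.983, -0.005], [-0.002, -0.005, -1.0]]
ft_force: [6.8, -8.8, -8.4]
width: 0.0171
gripper_force: 60.1
```

```bash

python3 -m creep '[[0.9,4.3,0,0],[0.5,4.3,0,0],[0,0,0,0],[0,0,0,0],[0,0,0,0]]'
```

```text
clock: 7.47
tcp_pos: [0.5138, -0.2296, 0.1063]
tool_rot: [[-0.983, -0.184, 0.012], [-0.184, 0.983, -0.018], [-0.008, -0.02, -1.0]]
ft_force: [18.8, -40.1, -23.9]
width: 0.0168
gripper_force: 59.5
```

The crank is at the end stop: about 5.2 rad turned, and the force rises. I'll unload, release and go up.

```bash

python3 -m creep '[[-0.5,-2.7,0,0],[-0.4,-2.4,0,0],[0,0,0,0],[0,0,0,0],[0,0,0,0]]'
python3 -m creep '[[0,0,0,0],[0,0,0,0],[0,0,0,0],[0,0,0,0],[0,0,0,0]]' 0.4
python3 -m creep '[[0,0,-20,0],[0,0,-40,0],[0,0,-40,0],[0,0,-40,0],[0,0,0,0]]'
python3 - <<'E'
from h import *
s,p,d=snap('wrist');cv2.imwrite('pics/w2.png',cv2.resize(p[:,:,::-1],(800,600)))
P=wcloud(d,s['tcp_pos'],s['tool_rot']);stats(P,'handle',.49,.54,-.26,-.2,.112,.13);stats(P,'lid',.47,.57,-.09,.02,.104,.12)
print(s['tcp_pos'])
E
```

```text
clock: 7.88
tcp_pos: [0.5142, -0.2306, 0.106]
tool_rot: [[-0.983, -0.185, 0.007], [-0.185, 0.983, -0.01], [-0.005, -0.011, -1.0]]
ft_force: [10.9, -22.0, -12.1]
width: 0.0169
gripper_force: 60.5
clock: 8.3
tcp_pos: [0.5124, -0.2256, 0.1055]
tool_rot: [[-0.983, -0.186, -0.0], [-0.186, 0.983, -0.0], [0.0, -0.0, -1.0]]
ft_force: [0.2, -0.4, 0.4]
width: 0.0343
gripper_force: 0.0
clock: 8.72
tcp_pos: [0.5144, -0.2268, 0.2535]
tool_rot: [[-0.982, -0.186, 0.011], [-0.186, 0.982, -0.008], [-0.009, -0.01, -1.0]]
ft_force: [-0.0, -0.7, 0.6]
width: 0.0344
gripper_force: 0.0
handle 333 mid [ 515.3 -230.7  118.3] size [17.  17.3 11. ]
lid 1681 mid [517.6 -32.2 107.3] size [65.6 60.   6.6]
[ 0.51438494 -0.22684256  0.25346124]
```

View pics/w2.png

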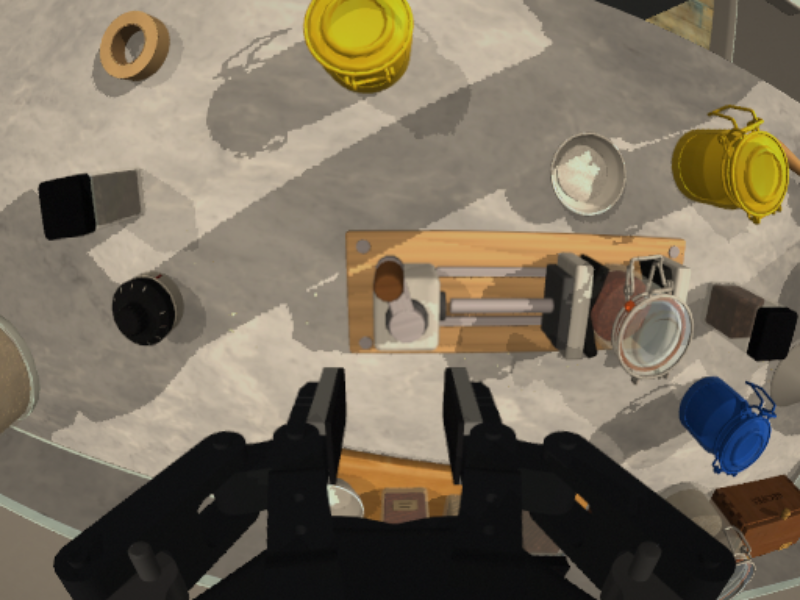

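The handle stays at the stop at (390,280), and the jar is gripped with its lid at (650,332). I'll move over the jar and open the gripper.

```bash

python3 -m creep '[[-7.8,38,0,0],[-7.8,38,0,0],[-7.8,38,0,0],[-7.8,38,0,0],[-7.8,38,0,0]]' 1
python3 -m creep '[[0,0,0,0],[0,0,0,0],[0,0,0,0],[0,0,0,0],[0,0,0,0]]'
python3 - <<'E'
from h import *
s,p,d=snap('wrist');np.savez('w3.npz',p=p,d=d,t=s['tcp_pos'],R=s['tool_rot'])
c=p[100:290,150:400,::-1];cv2.imwrite('pics/w3.png',cv2.resize(c,(750,570),interpolation=cv2.INTER_CUBIC))
P=wcloud(d,s['tcp_pos'],s['tool_rot']);q=stats(P,'lid',.46,.58,-.09,.03,.104,.12);stats(P,'lidhi',.46,.58,-.09,.03,.107,.12)
print(s['tcp_pos'],s['width']); print(vision.look_for('lid_middle','wrist')[:2],vision.look_for('lid_hinge','wrist')[:2],vision.look_for('clip_jar','wrist')[:2])
E
```

```text
clock: 9.18
tcp_pos: [0.5147, -0.0299, 0.2443]
tool_rot: [[-0.983, -0.186, -0.002], [-0.186, 0.983, 0.0], [0.001, 0.001, -1.0]]
ft_force: [0.2, -0.0, -0.2]
width: 0.0851
gripper_force: 0.0
clock: 9.6
tcp_pos: [0.5154, -0.0329, 0.2449]
tool_rot: [[-0.983, -0.184, -0.001], [-0.184, 0.983, 0.0], [0.001, 0.0, -1.0]]
ft_force: [-0.6, -0.5, -0.3]
width: 0.0853
gripper_force: 0.0
lid 3184 mid [517.  -30.7 107.4] size [65.2 61.1  6.8]
lidhi 1648 mid [519.  -30.3 109.1] size [44.7 43.1  4.1]
[ 0.5154284  -0.0328844   0.24492811] 0.08532147675301838
[{'box': [314.4, 21.8, 68.3, 70.4], 'score': 0.81}, {'box': [219.7, 147.3, 66.4, 75.6], 'score': 0.62}] [{'box': [220.6, 126.3, 66.3, 94.1], 'score': 0.93}, {'box': [338.9, 228.2, 64.4, 62.7], 'score': 0.77}] [{'box': [297.7, 4.8, 87.0, 96.7], 'score': 0.98}, {'box': [35.4, 1.1, 80.6, 44.5], 'score': 0.81}]
```

View pics/w3.png

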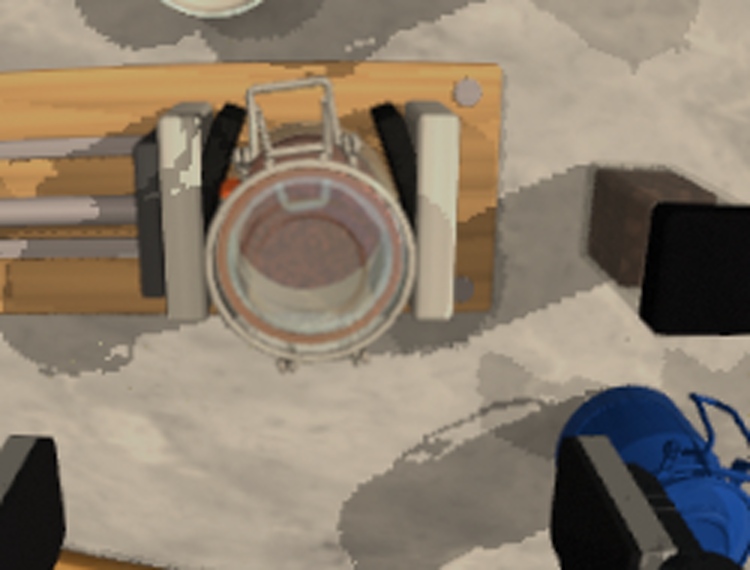

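The crop shows the jar pinched between both V jaws. The lid centre is at (310,258), the hinge knuckles at (287,365) and (360,358), and the bail at (290,85). The hinge line is turned about 6° from tool y.

```bash
cat >> h.py <<'E'
def won(u,v,z,t,R):
    c=vision.camera_info('wrist');a=(u-c['cx'])/c['fx'];b=(v-c['cy'])/c['fy'];r=np.hypot(a,b)+1e-9;k=np.tan(r)/r
    T=np.array(c['tool_from_camera']);R=np.array(R);e=R@T[:3,3]+t;w=R@(T[:3,:3]@[a*k,-b*k,-1]);return e+w*(z-e[2])/w[2]
E
python3 - <<'E'
from h import *
o=np.load('w3.npz');t,R=o['t'],o['R'];P=wcloud(o['d'],t,R)
g=lambda a,b,z:won(150+a/3,100+b/3,z,t,R)
f=lambda v:np.round(v*1000,1)
k1,k2=g(287,365,.095),g(360,358,.095);print('knuckles',f(k1),f(k2),np.degrees(np.arctan2(-(k2-k1)[0],(k2-k1)[1])))
w1,w2=g(243,155,.09),g(350,143,.09);print('latch',f(w1),f(w2),np.degrees(np.arctan2(-(w2-w1)[0],(w2-w1)[1])))
E=[g(*x,.100) for x in((207,258),(414,258),(310,163),(310,357))];print('rim',f((E[0]+E[1])/2),f((E[2]+E[3])/2),np.linalg.norm(E[0]-E[1]),np.linalg.norm(E[2]-E[3]))
E=[g(*x,.107) for x in((217,258),(404,258),(310,172),(310,345))];print('red',f((E[0]+E[1])/2),f((E[2]+E[3])/2),np.linalg.norm(E[0]-E[1]),np.linalg.norm(E[2]-E[3]))
Q=(P-t)@R
m=(abs(Q[...,0])<.013)&(abs(Q[...,1])>.03)&(abs(Q[...,1])<.065)&(Q[...,2]>-.08)&(Q[...,2]<.03)
q=Q[m];print('tips',len(q),np.percentile(q[:,2],[90,98,100]) if len(q) else 0, np.abs(q[:,1]).min())
# lid top height & centroid from depth, circle of top >.105
q=P[(P[...,2]>.104)&(P[...,2]<.116)&(abs(P[...,0]-.517)<.06)&(abs(P[...,1]+.03)<.06)]
print(f(np.percentile(q,[0,5,50,95,100],axis=0)));print(cv2.minEnclosingCircle((q[:,:2]*1000).astype(np.float32)))
E
```

```text
knuckles [560.2 -30.5  95. ] [553.1  -6.4  95. ] 16.499928692147908
latch [492.1 -57.4  90. ] [481.9 -24.   90. ] 17.051121243686083
rim [519.6 -30.  100. ] [521.4 -29.8 100. ] 0.0672180130807348 0.06590644723792244
red [517.5 -30.4 107. ] [518.5 -30.4 107. ] 0.05913560564940022 0.057164568867682314
tips 13099 [-0.01828365 -0.00708529 -0.00071141] 0.030182696490621858
[[481.5 -63.6 104. ]
 [492.8 -55.8 104.3]
 [518.1 -31.3 107.1]
 [544.8  -6.  110.1]
 [556.    2.7 112. ]]
((518.645751953125, -31.033727645874023), 37.478092193603516)
```

```bash

python3 -m creep '[[-4.6,2.1,20,0],[0,0,28,0],[0,0,28,-2],[0,0,28,-2],[0,0,21,-2]]'
python3 -m creep '[[0,0,5,0],[0,0,5,0],[0,0,4,0],[0,0,0,0],[0,0,0,0]]' 0.84
python3 - <<'E'
from h import *
s,p,d=snap('wrist');np.savez('w4.npz',p=p,d=d,t=s['tcp_pos'],R=s['tool_rot'])
t,R=s['tcp_pos'],s['tool_rot'];P=wcloud(d,t,R);Q=(P-t)@R
for sg in (1,-1):
    m=(abs(Q[...,0])<.013)&(Q[...,1]*sg>.034)&(Q[...,1]*sg<.06)&(Q[...,2]>-.05)&(Q[...,2]<.012);q=Q[m]
    print(sg,len(q),np.percentile(q[:,2],[90,98,100]),np.percentile(abs(q[:,1]),[0,2,10]))
print(t,s['width'],s['ft_force'])
a=p[180:384,100:400,::-1];cv2.imwrite('pics/w4.png',cv2.resize(a,(780,530),interpolation=cv2.INTER_CUBIC))
E
```

```text
clock: 10.22
tcp_pos: [0.5189, -0.0289, 0.1182]
tool_rot: [[-0.957, -0.289, -0.002], [-0.289, 0.957, 0.001], [0.002, 0.001, -1.0]]
ft_force: [-0.3, -0.4, -0.4]
width: 0.0854
gripper_force: 0.0
clock: 10.63
tcp_pos: [0.5201, -0.0291, 0.1073]
tool_rot: [[-0.958, -0.287, 0.002], [-0.287, 0.958, -0.0], [-0.001, -0.001, -1.0]]
ft_force: [0.9, 0.6, 0.3]
width: 0.0719
gripper_force: 0.0
1 3152 [-0.00776258 -0.00047915  0.00389622] [0.03401936 0.03610738 0.03641634]
-1 3208 [-0.00646219  0.00204577  0.0049829 ] [0.03400884 0.0347432  0.03508652]
[ 0.5201053  -0.02905236  0.10725226] 0.07193656232175655 [0.93588647 0.60596464 0.31323849]
```

View pics/w4.png

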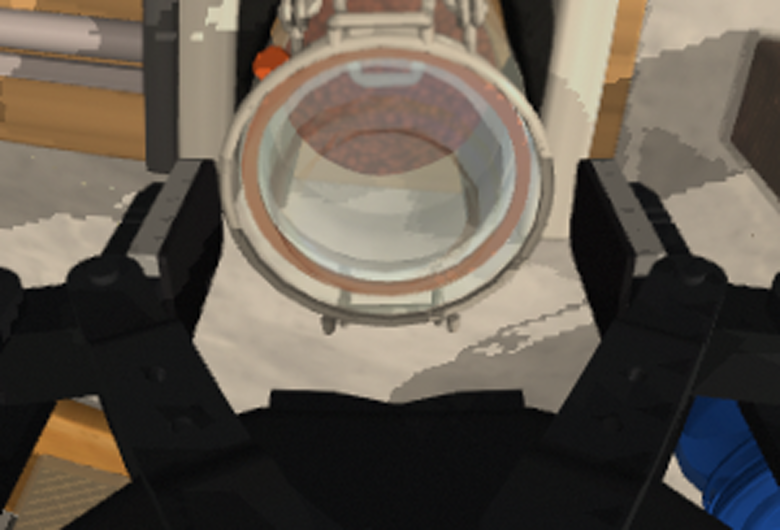

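The lid is centred between the fingers at (387,180) and the knuckles at (328,325) and (453,322) are parallel to the closing line. I'll lower 5 mm and pinch gently.

```bash

python3 -m creep '[[0,0,3,0],[0,0,2,0],[0,0,0,0],[0,0,0,0],[0,0,0,0]]' 0.77
python3 -m creep '[[0,0,0,0],[0,0,0,0],[0,0,0,0],[0,0,0,0],[0,0,0,0]]' 0.745
python3 -m creep '[[0,0,0,0],[0,0,0,0],[0,0,0,0],[0,0,0,0],[0,0,0,0]]' 0.735
```

```text
clock: 11.1
tcp_pos: [0.5201, -0.0293, 0.1016]
tool_rot: [[-0.958, -0.288, 0.001], [-0.288, 0.958, -0.001], [-0.001, -0.001, -1.0]]
ft_force: [2.5, -4.8, 1.1]
width: 0.0659
gripper_force: 2.6
clock: 11.52
tcp_pos: [0.5204, -0.0301, 0.102]
tool_rot: [[-0.958, -0.288, 0.002], [-0.288, 0.958, -0.002], [-0.002, -0.003, -1.0]]
ft_force: [2.8, -8.8, 3.6]
width: 0.0634
gripper_force: 4.4
clock: 11.93
tcp_pos: [0.5205, -0.0304, 0.1022]
tool_rot: [[-0.958, -0.288, 0.003], [-0.288, 0.958, -0.003], [-0.002, -0.004, -1.0]]
ft_force: [1.9, -9.2, 3.5]
width: 0.0625
gripper_force: 5.2
```

```bash

python3 -m creep '[[0,-1,0,0],[0,-0.6,0,0],[0,0,0,0],[0,0,0,0],[0,0,0,0]]' 0.72
```

```text
clock: 12.35
tcp_pos: [0.5207, -0.031, 0.1023]
tool_rot: [[-0.958, -0.288, 0.002], [-0.288, 0.958, -0.001], [-0.002, -0.002, -1.0]]
ft_force: [0.8, -4.1, 7.7]
width: 0.0616
gripper_force: 10.9
```

```bash

python3 -m creep '[[-0.8,-0.5,-3.1,0],[-1.2,0,-3,0],[0,0,0,0],[0,0,0,0],[0,0,0,0]]'
```

```text
clock: 12.77
tcp_pos: [0.5216, -0.0306, 0.107]
tool_rot: [[-0.958, -0.287, -0.002], [-0.287, 0.958, -0.0], [0.002, 0.0, -1.0]]
ft_force: [0.6, -5.2, -3.1]
width: 0.0617
gripper_force: 11.1
```

```bash

python3 -m creep '[[-1.5,-0.4,-2.9,0],[-1.6,-0.4,-2.8,0],[-2,0,-2.6,0],[-2.1,0,-2.4,0],[0,0,0,0]]'
python3 - <<'E'
from h import *
s,p,d=snap('wrist');t,R=s['tcp_pos'],s['tool_rot'];np.savez('w5.npz',p=p,d=d,t=t,R=R)
a=p[130:334,100:400,::-1];cv2.imwrite('pics/w5.png',cv2.resize(a,(780,530),interpolation=cv2.INTER_CUBIC))
print(t,s['ft_force'],s['gripper_force'])
E
```

```text
clock: 13.18
tcp_pos: [0.5276, -0.0288, 0.1177]
tool_rot: [[-0.958, -0.288, -0.006], [-0.288, 0.958, 0.001], [0.005, 0.002, -1.0]]
ft_force: [-7.7, -4.7, 2.6]
width: 0.0617
gripper_force: 10.7
[ 0.52757587 -0.02877953  0.11773726] [-7.66676413 -4.72458466  2.6242049 ] 10.707712392322719
```

View pics/w5.png

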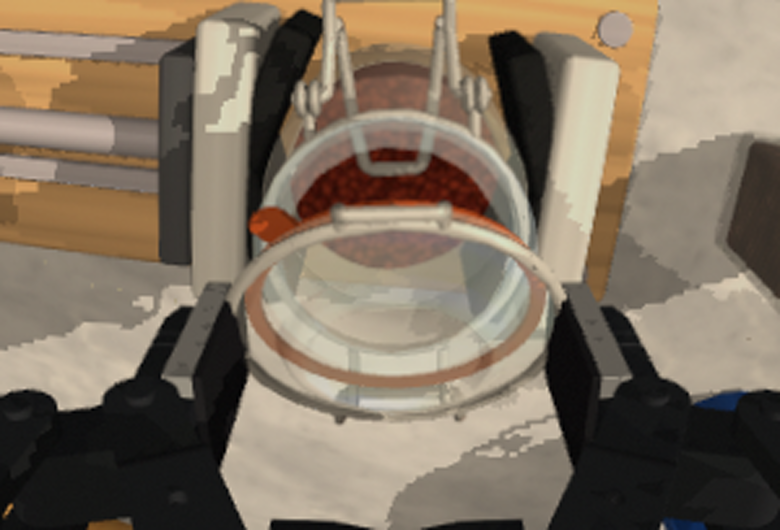

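The lid is up about 30°, held between both pads. The force says the path lies slightly inside the arc, so I'll shift outwards by about 1 mm.

```bash

python3 -m creep '[[-1.9,-0.4,-2.6,0],[-2.1,-0.4,-2.4,0],[-2.7,0,-1.8,0],[-2.8,0,-1.5,0],[0,0,0,0]]'
```

```text
clock: 13.65
tcp_pos: [0.5369, -0.026, 0.1262]
tool_rot: [[-0.958, -0.288, -0.006], [-0.288, 0.958, 0.002], [0.005, 0.004, -1.0]]
ft_force: [-9.2, 0.0, 6.8]
width: 0.0616
gripper_force: 10.5
```

```bash

python3 -m creep '[[-2,0,-1.6,0],[-2.1,0,-1.3,0],[-2,0,-1,0],[0,0,0,0],[0,0,0,0]]'
python3 - <<'E'
from h import *
s,p,d=snap('wrist');t,R=s['tcp_pos'],s['tool_rot'];np.savez('w6.npz',p=p,d=d,t=t,R=R)
a=p[100:304,100:400,::-1];cv2.imwrite('pics/w6.png',cv2.resize(a,(780,530),interpolation=cv2.INTER_CUBIC))
print(t,s['ft_force'],s['gripper_force'])
P=wcloud(d,t,R);Q=(P-t)@R
for z0 in range(-40,24,4):
    m=(abs(Q[...,1])<.012)&(Q[...,2]*1000>z0)&(Q[...,2]*1000<=z0+4)&(abs(Q[...,0])<.05)
    if m.sum(): print(z0,m.sum(),np.round(np.percentile(Q[m][:,0],[2,25,50,75,98])*1000,1))
E
```

```text
clock: 14.07
tcp_pos: [0.5428, -0.0241, 0.13]
tool_rot: [[-0.958, -0.288, -0.005], [-0.288, 0.958, 0.002], [0.004, 0.004, -1.0]]
ft_force: [-6.2, 1.8, 4.5]
width: 0.0614
gripper_force: 10.2
[ 0.54278086 -0.02413974  0.12997791] [-6.18382337  1.77944972  4.45125912] 10.197156583308242
-36 91 [20.6 21.  21.5 22.  22.7]
-32 296 [19.7 21.1 21.9 22.4 23.6]
-28 240 [18.7 20.4 20.9 21.5 23. ]
-24 586 [ 9.7 21.1 22.1 23.1 24.1]
-20 840 [ 6.   8.7 11.  23.  24.8]
-16 10 [4.2 4.6 4.9 5.1 8.4]
4 17 [-12.5 -12.2 -11.3 -10.5 -10.3]
8 171 [-15.5 -14.4 -13.4 -12.4 -10.9]
12 5 [-15.2 -14.6 -14.5 -14.  -13.9]
```

View pics/w6.png

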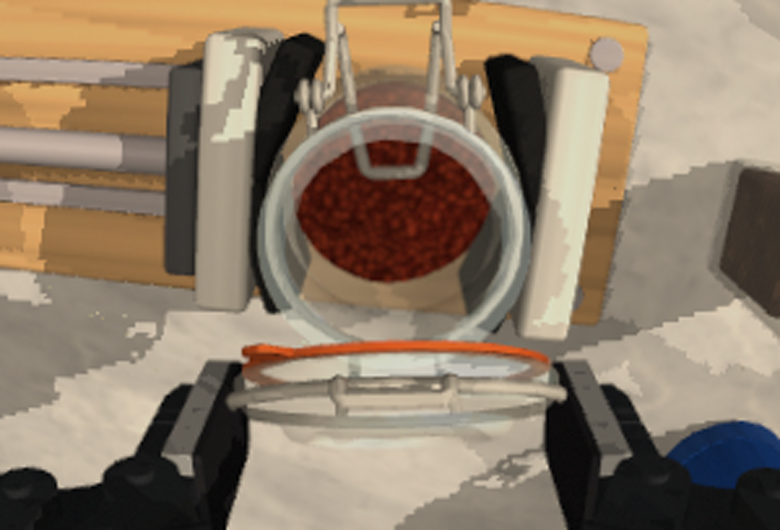

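The lid is seen nearly edge-on, with the gasket arc at (400,344) and both pads on the rim. I'll work out the angle from the gasket's free edge across the pictures.

```bash
cat > ang.py <<'E'
from h import *
from scipy.optimize import brentq
ax=np.array([.958,.288])
def proj(X,t,R):
    c=vision.camera_info('wrist');T=np.array(c['tool_from_camera']);q=T[:3,:3].T@(R.T@(X-t)-T[:3,3])
    a,b,w=q[0],-q[1],-q[2];r=np.hypot(a,b);k=np.arctan2(r,w)/r;return c['cx']+c['fx']*a*k,c['cy']+c['fy']*b*k
L=lambda n:np.load(n+'.npz')
cs=[]
for n,(u,va,vb) in {'w3':(253.3,157.3,215),'w4':(247,199.2,292.3)}.items():
    o=L(n);A,B=won(u,va,.098,o['t'],o['R']),won(u,vb,.098,o['t'],o['R']);C=(A+B)/2;cs.append(C);print(n,C,np.linalg.norm(A-B)/2)
C=np.mean(cs,0);rg=.0305
def row(th,o,lid,r):
    x=-(.036+r)*np.cos(th)+.003*np.sin(th);z=(.036+r)*np.sin(th)+.003*np.cos(th)
    h=lid+.036*ax;return proj(np.array([*(h+ax*x),.095+z]),o['t'],o['R'])
def top(o):
    p=o['p'].astype(int);m=(p[...,0]>140)&(p[...,0]-p[...,2]>90)
    v=[np.where(m[150:290,u])[0] for u in range(240,268)];v=[x[0]+150 for x in v if len(x)];return np.median(v),len(v)
if __name__=='__main__':
    import sys
    for n in sys.argv[1:]:
        o=L(n);v,k=top(o);print(n,'row',v,k)
        for r in (.029,.032):
          for lx in (.5185,.5205):
            lid=np.array([lx,-.0303]);g=[(row(np.radians(a),o,lid,r)[1]-v) for a in range(0,86)]
            i=np.argmin(np.abs(g));print(r,lx,'theta',i)
E
python3 ang.py w5 w6
```

```text
w3 [ 0.52130194 -0.02988771  0.098     ] 0.02955390389440225
w4 [ 0.52039038 -0.03115114  0.098     ] 0.028814666292306557
w5 row 208.0 14
0.029 0.5185 theta 25
0.029 0.5205 theta 23
0.032 0.5185 theta 27
0.032 0.5205 theta 25
w6 row 231.0 28
0.029 0.5185 theta 54
0.029 0.5205 theta 52
0.032 0.5185 theta 54
0.032 0.5205 theta 53
```

```bash

python3 -m creep '[[-1.8,0,-1,0],[-1.7,0,-0.8,0],[0,0,0,0],[0,0,0,0],[0,0,0,0]]'
python3 - <<'E'
from h import *
for n,f in(('wrist','w7'),('side','s7'),('top','t7')):
    s,p,d=snap(n);np.savez(f+'.npz',p=p,d=d,t=s['tcp_pos'],R=s['tool_rot'])
    if n!='wrist':
        P=cloud(n,d);ax=np.array([.958,.288]);X=(P[...,:2]-[.5208,-.0303])@ax;Y=(P[...,:2]-[.5208,-.0303])@[-.288,.958]
        m=(abs(Y)<.03)&(X>-.02)&(X<.07)&(P[...,2]>.108)&(P[...,2]<.175)
        print(n,m.sum());print(np.round(np.stack([X[m],Y[m],P[m][:,2]],1)[::max(1,m.sum()//25)]*1000))
print(s['tcp_pos'],s['ft_force'])
p=np.load('w7.npz')['p'];cv2.imwrite('pics/w7.png',cv2.resize(p[170:300,150:350,::-1],(800,520),interpolation=cv2.INTER_CUBIC))
E
python3 ang.py w7
```

```text
clock: 14.53
tcp_pos: [0.5462, -0.023, 0.1316]
tool_rot: [[-0.958, -0.288, -0.005], [-0.288, 0.958, 0.003], [0.004, 0.004, -1.0]]
ft_force: [-6.3, 1.7, 2.9]
width: 0.0616
gripper_force: 10.0
side 138
[[  7.   7. 165.]
 [  9.  17. 156.]
 [ 15.   3. 155.]
 [ 10.  24. 149.]
 [  8.   7. 156.]
 [  7.  -9. 162.]
 [  2.  15. 154.]
 [  2.  -1. 159.]
 [  9. -15. 157.]
 [  9.  17. 144.]
 [  6.   0. 151.]
 [  7. -16. 155.]
 [ 19.  27. 128.]
 [ 14.   9. 138.]
 [  4. -10. 153.]
 [ 14. -23. 147.]
 [ 23.  22. 122.]
 [ 15.   3. 135.]
 [  5. -16. 149.]
 [ 16. -29. 143.]
 [ 26.  13. 117.]
 [ 21.  -5. 127.]
 [  9. -25. 144.]
 [ 28.   7. 113.]
 [ 21. -12. 125.]
 [ 14. -30. 137.]
 [ 23. -21. 121.]
 [ 26. -20. 114.]]
top 0
[]
[ 0.5461709  -0.02304234  0.13163626] [-6.30369383  1.49713362  3.78707176]
w3 [ 0.5213017  -0.02988781  0.098     ] 0.029553872279880086
w4 [ 0.52039007 -0.03115126  0.098     ] 0.02881460510421178
w7 row 238.0 28
0.029 0.5185 theta 60
0.029 0.5205 theta 58
0.032 0.5185 theta 60
0.032 0.5205 theta 59
```

View pics/w7.png

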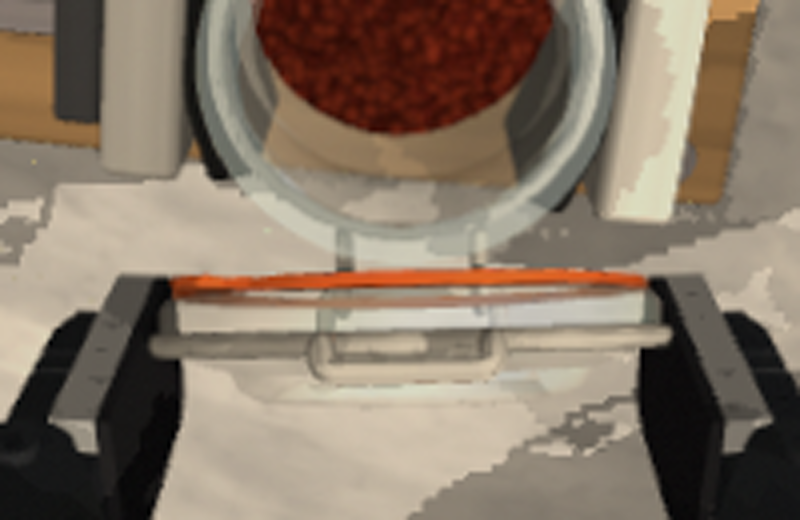

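The hoop is now edge-on at row 340, where the camera ray is 30° off vertical, so the lid is at 60°. The gasket ellipse gives 59.6° and the free edge 58–60°. The grip is steady at 10 N and the jar is still between the jaws, so I'm handing in.

```bash

python3 -m creep '[[0,0,0,0],[0,0,0,0],[0,0,0,0],[0,0,0,0],[0,0,0,0]]'
python3 -c "
from rig import finish_job
print(finish_job())"
```

```text
clock: 15.1
tcp_pos: [0.5462, -0.0231, 0.1316]
tool_rot: [[-0.958, -0.288, -0.005], [-0.288, 0.958, 0.003], [0.004, 0.004, -1.0]]
ft_force: [-5.5, 2.0, 2.3]
width: 0.0618
gripper_force: 10.0
the job is handed in; nothing more can be done
None
```

I turned the crank clockwise to its end stop so the jaws grip the jar, and handed the job in at 15.1 s with the gripper holding the lid about 60° open (three camera estimates: 58–60°, 59.6° and 60°).

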